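# Uncap a feeding bottle and shut its cap in the steriliser

### The arm

A 6-joint arm with a two-finger parallel gripper is mounted at the origin on the work surface. World frame = base frame: x ahead of the robot, y to its left, z up, the work surface at z = 0. Lengths are in mm, angles in rad, forces in N, time in s.
With the tool pointing down it reaches from about 350 to 975 mm from the base axis. Payload 7.1 kg.
Tool frame: the origin (TCP) lies on the front face of the gripper's body, between the roots of the fingers; the fingertips stand 80 mm ahead of it and the grasp point (between the pads) lies 61 mm ahead of it (env.tips_ahead is the distance from the TCP to the fingertips, in mm); z points along the fingers, y is the line along which they close (so a half turn about z gives the same grasp; the last joint's range is limited). The gripper opens to 88 mm and grips with 3 to 60 N. Pads are 20 mm wide; open, the fingers measure 115 mm over their backs; the gripper's body (75 mm by 178 mm) begins 61 mm behind the grasp point.
Start: joints at [-1.28, 0.423, 1.63, -0, 1.089, -0.019], TCP at [190.56, -595.225, 302.675] pointing down, gripper open.
Joint ranges: [-3, 3], [-0.9, 2.11], [0.09, 2.58], [-1.31, 4.45], [0.11, 2.69], [-2.54, 2.54]. Speed limits (rad/s): [2.39, 2.39, 3.01, 3.14, 3.14, 3.14].

### API

Orientations are given as a unit quaternion [x, y, z, w].
In Python, from station import env, set_gripper, viewer, workorder gives the robot as it stands. Calls block until the motion is done:
- env.reach(position, orientation): joint-space move of the TCP to a pose.
- env.move_l(position, rot=None, rate=150, f_stop=None): straight line of the TCP; rot=None keeps the orientation; rate is the mean speed in mm/s. With f_stop (N) it stops when the force on the tool has changed by that much, and returns True; else False.
- env.move_joints(angles): joint-space move.
- set_gripper(opening): finger opening in mm; the grip force is fixed at half the most; returns when the fingers have stopped.
- env.hold(seconds).
- env.ik(position, orientation): joint angles nearest the present ones, or None.
- env.read_state(): the state.
- viewer.camera(name): name is "side" or "top" or "wrist"; returns the picture (480x640x3 uint8, blue, green, red); there is no depth.
- viewer.camera_params(name): a dict with "fx", "fy", "cx", "cy" (pixels), "pose" (4x4, takes a point from camera to world coordinates); the wrist camera has in their place "tool_from_camera" (4x4, takes a point from camera to tool coordinates, whose origin is the TCP and whose axes are the flange's). Camera axes: x right, y up, looking along -z (the intrinsics and any distortion apply to the point x, -y, -z); pixel columns grow to the right and rows downward; lengths in mm; the calibration is good to about 2 mm. A picture is of the moment at which its call begins: read the wrist's pose just before it. camera_params takes no time and is no camera call.
A pose or a line that the arm cannot do raises env.IKError and nothing moves.
- workorder.sign_off(): hands the job in, once; it reports no verdict.
The state is a dict: "time_s": time; "qpos": joint angles; "dq": joint speeds; "tau": joint torques, N m; "tool_pos": TCP position; "orientation": TCP orientation; "force": force on the tool from outside, world axes, zero at the start; "wrist_torque": the same for the moment, N m; "width": finger opening in mm.
Only numpy, scipy, OpenCV 4.12 (cv2) and the standard library are available. Lean on these libraries where they do the work, as an engineer would, in place of code of your own. Each camera call takes 0.05 s, during which the arm holds its last target. There are 200 camera calls.

### The job

Pull the tight click-fit cap straight up off the taller of the two feeding bottles, stand it mouth down in the steriliser's open drawer, let go, and then push the drawer fully shut. Leave the shorter bottle's cap on and do not push the bowl or the steel tumbler out of place.

Things in the scene. Friction and masses are not known exactly. Their poses are not given: they have to be found in the camera images.
- cap_tall: Grey cap of the taller bottle, a round cup mouth down: 53 mm in diameter, 58 mm high, slanted in above 46 mm, about 45 g. Origin at the centre of its mouth (bottom rim), z up through its closed top. A spring detent holds it on the neck: it comes off straight up at roughly 8 to 15 N, is free after 10 mm, and clear of the teat inside it after 50 mm.
- cap_short: Identical cap on the shorter bottle; same origin and axes. It must stay on.
- warmer_tall_seat (a point): Centre of the shoulder on which the cap of the taller bottle sits, 165 mm above the counter; z up. The bottle (amber, 60 mm in diameter) is locked in a white round warmer, 116 mm in diameter and 85 mm high, fixed to the counter.
- warmer_short_seat (a point): The same point on the shorter bottle, 115 mm above the counter, in an identical warmer, fixed to the counter. The two warmers may stand either way round.
- tray (a point): Point on the steriliser drawer's floor, 22 mm above the counter, midway between its side walls, 61 mm behind the inner face of its front; moves with it. x: the way the drawer shuts, y left, z up. Inside the drawer is 215 mm long, 178 mm wide; side walls reach 88 mm, front panel 98 mm above the counter. What lies in the open behind the front is as long as the joint value less 6 mm.
- steriliser_front (a point): Middle of the upper front edge of the white steriliser cabinet (260 mm deep, 220 mm wide, 110 mm high, fixed to the counter), straight above the line where the front of the shut drawer lies; x away from the front. The cabinet roofs the part of the drawer that is pushed in, 76 mm above the drawer floor.
- steriliser_drawer0_handle (a point): Middle of the drawer's bar handle, 72 mm above the counter: a round bar 11 mm thick, 110 mm long along y, standing 35 mm off the drawer's front (towards -x of the tray's axes).
- steriliser_drawer0 (a joint): How far the drawer stands open, m: 0 is fully shut, it opens towards the robot. It slides easily (about 1 N).
- snack_bowl: Bystander: white bowl, 110 mm across, 45 mm high. Origin: centre of its underside.
- tumbler: Bystander: steel drinking tumbler, 76 mm across, 190 mm high. Origin: centre of its underside.
There are look-alikes about, which are no part of the job. Leave any black or pink look-alike of the cap_tall alone. What is shaped like the part that bears warmer_tall_seat but blue is not meant.

How it is judged:
By the outcome, as a careful person would: the job done as asked, in the order asked, and still so for the second after the job is handed in, with the robot touching nothing.
It also fails if it takes over 64 s, if anything falls off the work surface, if the arm or the gripper's body presses on something with over 40 N, if the wrist force passes 120 N, or if a joint passes its speed limit or range.

## Working session

There is one attempt and no reset: what is moved stays moved. The work goes in short steps, each a Python script; the robot and the scene stay as the last script left them, time stands still between calls to the robot, and variables do not carry over. Pictures are saved under pics/ and viewed, on a budget of 10 in all, crops included, one or two more only if the job needs it, and the job is handed in when it is done.

```bash
mkdir -p pics; ls
python3 - <<'E'
from station import env, viewer
import cv2, numpy as np
np.set_printoptions(precision=4,suppress=True)
for n in("top","side"):
    cv2.imwrite(f"pics/{n}0.png",viewer.camera(n)); print(n,viewer.camera_params(n))
print(viewer.camera_params("wrist")); s=env.read_state();print(s["time_s"],s["orientation"],s["width"])
E
```

```text
pics
top {'fx': 521.7894093355568, 'fy': 521.7894093355568, 'cx': 314.0277823430259, 'cy': 247.88694890217124, 'pose': array([[   0.0119,    0.9956,   -0.0925,  503.7734],
       [  -0.9999,    0.0127,    0.0084,   72.9444],
       [   0.0095,    0.0924,    0.9957, 1290.9174],
       [   0.    ,    0.    ,    0.    ,    1.    ]])}
side {'fx': 583.6994347579869, 'fy': 583.6994347579869, 'cx': 318.4123299439711, 'cy': 239.2871364615049, 'pose': array([[  -0.8108,    0.2978,   -0.5038, -130.4096],
       [  -0.5853,   -0.4189,    0.6942, 1077.0657],
       [  -0.0043,    0.8578,    0.514 ,  881.2681],
       [   0.    ,    0.    ,    0.    ,    1.    ]])}
{'fx': 405.41980308418846, 'fy': 405.41980308418846, 'cx': 313.4528317047393, 'cy': 237.2393350906909, 'tool_from_camera': array([[ -0.0003,   0.97  ,   0.2432,  66.7782],
       [  1.    ,   0.0002,   0.0003,   0.6177],
       [  0.0003,   0.2432,  -0.97  , -81.751 ],
       [  0.    ,   0.    ,   0.    ,   1.    ]])}
0.1 [ 0.988   0.1543 -0.0001 -0.0007] 87.55206387892305
```

View pics/top0.png

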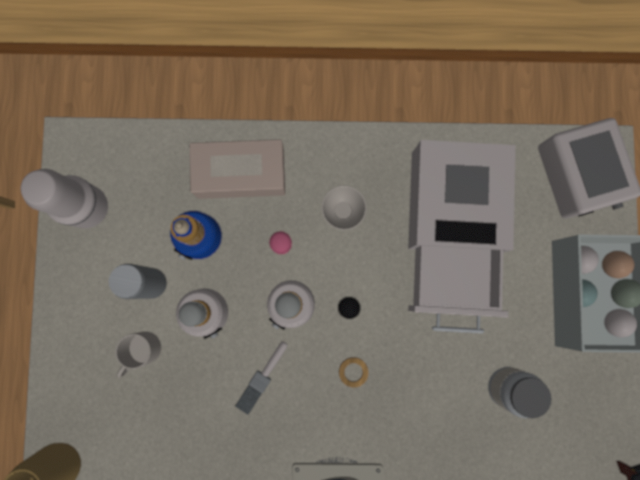

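View pics/side0.png

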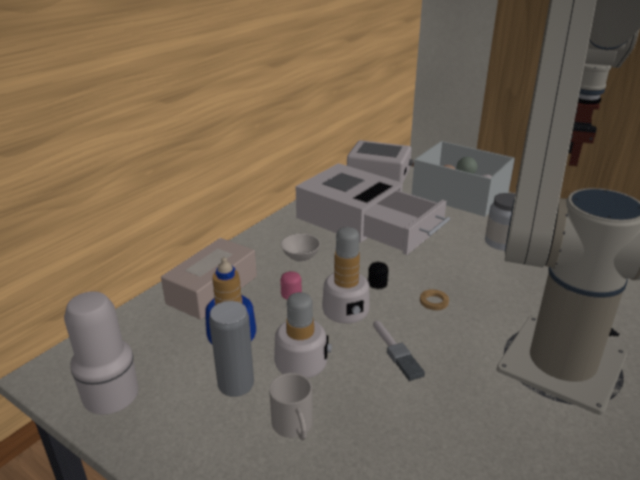

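Candidates in the top view:
- Grey cap in the white warmer at (288,305). It is the tall one in the side view, cap at (347,243).
- Grey cap in the white warmer at (195,313). It is the short one, side view (300,308).
- Pink cap at (280,243), black cap at (349,307), and the blue warmer with bottle at (195,233). None of these are wanted.

The tumbler is at (130,281), the bowl at (344,207) and the drawer front edge runs (412,309) to (508,315). I choose the cap at (288,305) and will check it by heights and one crop.

```bash
cat > h.py <<'E'
import numpy as np, cv2
from station import env, set_gripper, viewer, workorder
from scipy.spatial.transform import Rotation as R
np.set_printoptions(precision=1,suppress=True)
def campose(n,s=None):
    p=viewer.camera_params(n)
    if n!="wrist": return p,p["pose"]
    T=np.eye(4);T[:3,:3]=R.from_quat(s["orientation"]).as_matrix();T[:3,3]=s["tool_pos"]
    return p,T@p["tool_from_camera"]
def ray(n,u,v,s=None):
    p,T=campose(n,s); d=T[:3,:3]@np.array([(u-p["cx"])/p["fx"],-(v-p["cy"])/p["fy"],-1.]); return T[:3,3],d/np.linalg.norm(d)
def plane(n,u,v,z,s=None):
    o,d=ray(n,u,v,s); return o+d*(z-o[2])/d[2]
def tri(a,b):
    (o1,d1),(o2,d2)=a,b
    t=np.linalg.lstsq(np.c_[d1,-d2],o2-o1,rcond=None)[0]; p,q=o1+t[0]*d1,o2+t[1]*d2
    return (p+q)/2,np.linalg.norm(p-q)
def proj(n,P,s=None):
    p,T=campose(n,s); c=np.linalg.inv(T)@np.r_[P,1]; return np.array([p["cx"]-p["fx"]*c[0]/c[2],p["cy"]+p["fy"]*c[1]/c[2]])
def down(yaw): # tool z down; tool y (closing line) at angle yaw from world y
    return (R.from_euler("z",yaw)*R.from_quat([1,0,0,0])).as_quat()
E
python3 - <<'E'
from h import *
for nm,a,b in(("tall",(288,304),(347,233)),("short",(192,314),(300,299))):
    print(nm,*tri(ray("top",*a),ray("side",*b)))
print("tall@223",plane("top",288,304,223),"short@173",plane("top",192,314,173))
for nm,u,v,z in(("frL",412,309,98),("frR",508,315,98),("cabL",412,247,110),("cabR",514,249,110),("cabBL",420,143,110),("cabBR",516,145,110),("hL",434,328,72),("hR",482,331,72),("bowl",344,205,45)):print(nm,plane("top",u,v,z))
t=cv2.imread("pics/top0.png"); s=cv2.imread("pics/side0.png")
a=cv2.resize(t[225:345,160:360],None,fx=3,fy=3,interpolation=2); b=cv2.resize(t[225:345,395:525],None,fx=3,fy=3,interpolation=2)
cv2.imwrite("pics/c1.png",a[:, :]); cv2.imwrite("pics/c2.png",cv2.resize(t[135:345,395:530],None,fx=2.8,fy=2.8,interpolation=2))
c=np.hstack([cv2.resize(t[135:345,395:530],None,fx=2.5,fy=2.5,interpolation=2),cv2.resize(s[220:380,260:400],(460,525),interpolation=2)]);print(c.shape);cv2.imwrite("pics/c3.png",c)
E
```

```text
tall [487.4 115.8 213.9] 0.3904189965698016
short [463.5 322.9 164.6] 0.9148277311313663
tall@223 [487.7 115.5 223. ] short@173 [463.5 320.8 173. ]
frL [ 477.9 -161.7   98. ]
frR [ 466.8 -380.6   98. ]
cabL [ 618.4 -160.1  110. ]
cabR [ 616.8 -393.2  110. ]
cabBL [ 861.1 -180.1  110. ]
cabBR [ 859.7 -403.6  110. ]
hL [ 434.1 -217.7   72. ]
hR [ 428.5 -329.2   72. ]
bowl [724.6  -8.8  45. ]
(525, 798, 3)
```

View pics/c3.png

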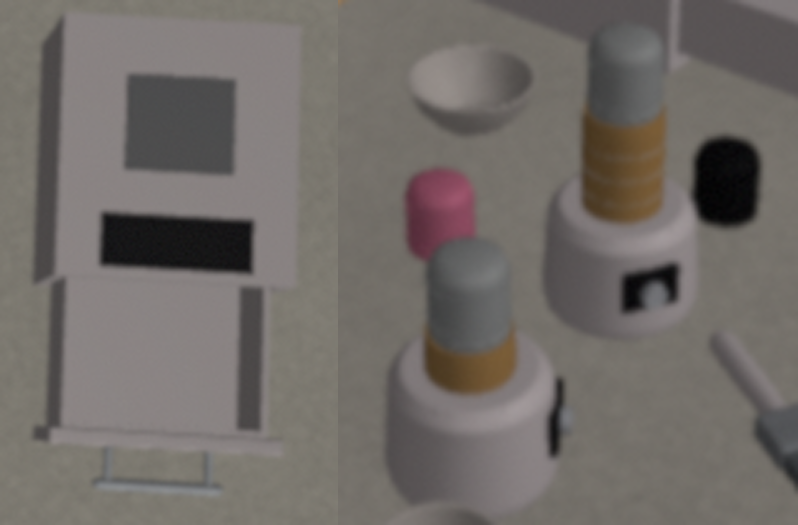

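The crop confirms the choice: the right-hand bottle is taller, its amber body shows three marks, and it carries a grey cap. Its triangulated height of about 214 mm (223 expected at the top) and the short cap's 165 mm (173 expected) both fit. Next come near looks at the drawer and the cap.

Run:
```python
from h import *
import pickle
S={}
for k,p in(("drawer",[500,-270,350]),("cap",[465,115,400])):
    env.reach(p,down(0)); env.hold(.2); s=env.read_state(); S[k]=s
    cv2.imwrite(f"pics/w_{k}.png",viewer.camera("wrist")); print(k,s["time_s"],s["tool_pos"],s["qpos"])
pickle.dump(S,open("S.pkl","wb"))
```

```text
drawer 1.9583 [ 499.7 -270.7  349.9] [-0.5  0.3  1.7 -0.   1.1  1.1]
cap 3.6583 [465.3 114.3 399.8] [ 0.2  0.1  1.8 -0.   1.2  1.8]
```

View pics/w_drawer.png

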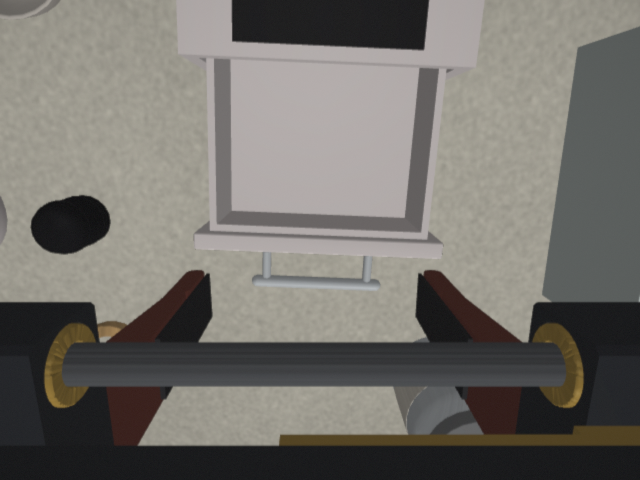

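View pics/w_cap.png

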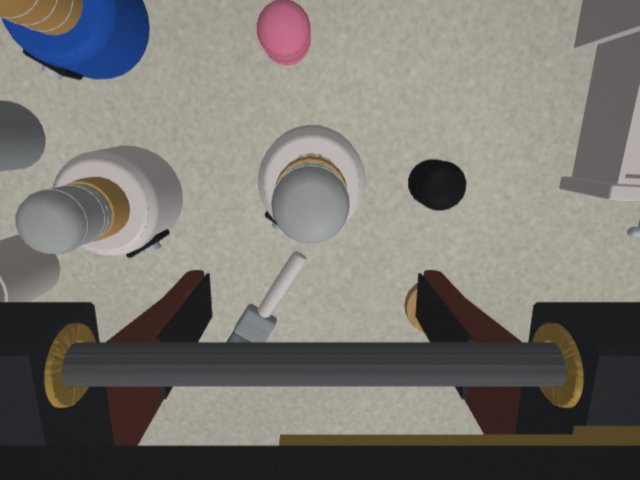

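Wrist views. The tall cap is a grey disc at columns 273–349, centre about (311,204), with the white warmer behind it at (311,175). The drawer handle runs (253,281) to (380,286), the drawer floor's front corners are at (231,212) and (405,219), and the cabinet's front edge runs (180,53) to (476,67).

Run:
```python
from h import *
import pickle
S=pickle.load(open("S.pkl","rb")); d=S["drawer"]; c=S["cap"]
im=cv2.imread("pics/w_cap.png"); hsv=cv2.cvtColor(im,cv2.COLOR_BGR2HSV)
r=hsv[204,255:370];print([tuple(x) for x in r[::6]])
print("cap",plane("wrist",311,204,211,c), "top cam", plane("top",288,304,221))
w=lambda u,v,z:plane("wrist",u,v,z,d)
P={k:w(*x) for k,x in dict(hL=(253,281,72),hR=(380,286,72),fL=(231,212,22),fR=(405,219,22),cL=(180,53,110),cR=(476,67,110),pL=(197,236,98),pR=(440,245,98)).items()}
for k,v in P.items(): print(k,v)
for a in"hfcp":
    v=P[a+"L"]-P[a+"R"]; print(a,"yaw",np.arctan2(-v[0],v[1]),"len",np.linalg.norm(v),"mid",(P[a+"L"]+P[a+"R"])/2)
```

```text
[(np.uint8(22), np.uint8(23), np.uint8(168)), (np.uint8(24), np.uint8(22), np.uint8(171)), (np.uint8(8), np.uint8(13), np.uint8(162)), (np.uint8(70), np.uint8(8), np.uint8(102)), (np.uint8(60), np.uint8(4), np.uint8(121)), (np.uint8(80), np.uint8(6), np.uint8(137)), (np.uint8(60), np.uint8(5), np.uint8(142)), (np.uint8(75), np.uint8(4), np.uint8(143)), (np.uint8(68), np.uint8(7), np.uint8(146)), (np.uint8(70), np.uint8(5), np.uint8(148)), (np.uint8(70), np.uint8(5), np.uint8(147)), (np.uint8(70), np.uint8(5), np.uint8(147)), (np.uint8(75), np.uint8(7), np.uint8(147)), (np.uint8(80), np.uint8(5), np.uint8(147)), (np.uint8(70), np.uint8(5), np.uint8(140)), (np.uint8(70), np.uint8(6), np.uint8(130)), (np.uint8(7), np.uint8(12), np.uint8(192)), (np.uint8(4), np.uint8(11), np.uint8(182)), (np.uint8(22), np.uint8(22), np.uint8(172)), (np.uint8(24), np.uint8(22), np.uint8(163))]
cap [487.4 115.6 211. ] top cam [487.7 115.6 221. ]
hL [ 434. -214.   72.]
hR [ 428.8 -333.6   72. ]
fL [ 490.6 -186.3   22. ]
fR [ 483.  -365.2   22. ]
cL [ 625.5 -173.2  110. ]
cR [ 615.5 -391.4  110. ]
pL [ 484.1 -172.2   98. ]
pR [ 475.9 -378.8   98. ]
h yaw -0.04316384004116052 len 119.67675793030698 mid [ 431.4 -273.8   72. ]
f yaw -0.04234879097469145 len 179.00659640695062 mid [ 486.8 -275.8   22. ]
c yaw -0.04543909414627239 len 218.4357397231486 mid [ 620.5 -282.3  110. ]
p yaw -0.03967278951564418 len 206.74342183873256 mid [ 480.  -275.5   98. ]
```

The points agree with the given sizes: handle about 110 mm, drawer inside 179 vs 178, cabinet 218 vs 220, and every yaw about -0.043. The cap is at (487.5,115.6). Grasping and pulling.

Run:
```python
from h import *
p=[487.5,115.6]
env.move_l(p+[300],rot=down(0)); print(env.move_l(p+[250],rate=60,f_stop=8), env.read_state()["tool_pos"],env.read_state()["force"])
set_gripper(40); s=env.read_state(); print("w",s["width"],s["force"])
env.move_l(p+[268],rate=25); print(env.read_state()["force"])
env.move_l(p+[330],rate=80); s=env.read_state(); print(s["width"],s["force"],s["tool_pos"],s["time_s"])
a=viewer.camera("side")[180:360,250:420]; b=viewer.camera("wrist")
c=np.hstack([cv2.resize(a,(397,420)),cv2.resize(b[:,140:500],(315,420))]);cv2.imwrite("pics/lift.png",c)
```

```text
False [487.7 115.6 250.2] [-1.  -0.5  0.2]
w 53.23151599537494 [-0.2  1.7  1.5]
[-0.5 -0.  -0.8]
53.33310324606767 [-0.4  0.7 -0.3] [487.2 115.5 329.6] 7.95
```

View pics/lift.png

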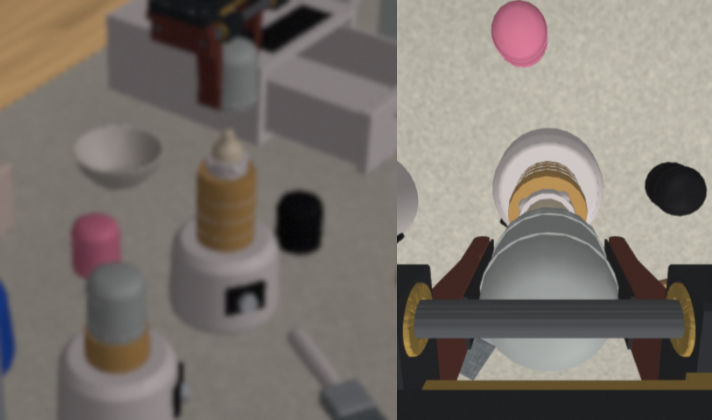

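The cap is off, with the teat bare and the cap straight in the fingers at a width of 53.3 mm. Placing it in the drawer.

Run:
```python
from h import *
q=down(-.043); p=[545,-278.5]
env.move_l(p+[330],rot=q,rate=250); env.move_l(p+[130],rate=150); env.hold(.2)
print(env.move_l(p+[103],rate=20,f_stop=4)); s=env.read_state(); print(s["tool_pos"],s["force"],s["width"],s["time_s"])
```

```text
True
[ 545.2 -278.5  107.1] [-0.8  0.7  4.8] 53.51484851424101 12.5167
```

Contact came at z = 107.1, against 107 expected. Releasing, rising and looking.

Run:
```python
from h import *
import pickle
set_gripper(84); env.hold(.3); env.move_l([545,-278.5,140],rate=60); env.move_l([490,-275.5,330],rate=150); env.hold(.2)
s=env.read_state(); pickle.dump(s,open("P.pkl","wb")); print(s["width"],s["tool_pos"],s["force"],s["time_s"])
cv2.imwrite("pics/placed.png",viewer.camera("wrist"))
```

```text
83.7585428079224 [ 489.9 -275.4  329.3] [ 0.2  0.1 -1.2] 15.8583
```

View pics/placed.png

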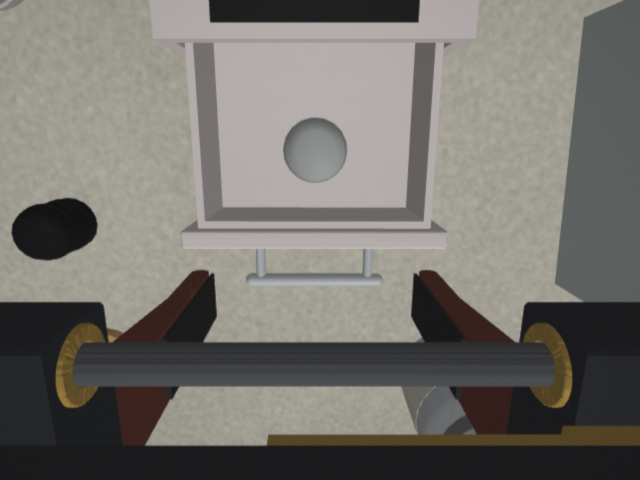

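The cap stands upright on the drawer floor at (315,150), clear of the walls and released. Closing the fingers and pushing the drawer by its handle.

Run:
```python
from h import *
q=down(-.043); ax=np.array([np.cos(-.043),np.sin(-.043),0])
set_gripper(0)
h=np.array([431.4,-274,132]); a=h-44*ax
env.move_l(list(a[:2])+[330],rot=q); env.move_l(list(a),rate=150); env.hold(.2); print(env.read_state()["force"])
b=a+ax*(44+100); r=env.move_l(list(b),rate=70,f_stop=12); s=env.read_state(); print(r,s["tool_pos"],s["force"])
if not r:
    env.hold(.1); r=env.move_l(list(a+ax*220),rate=30,f_stop=14); s=env.read_state(); print(r,s["tool_pos"],s["force"])
env.hold(.3); s=env.read_state(); print(s["tool_pos"],s["force"],s["time_s"],(s["tool_pos"]-a)@ax)
```

```text
[ 0.7  0.2 -0.5]
False [ 531.2 -278.4  132.1] [ 0.   0.4 -0.6]
True [ 553.  -279.1  131.5] [-1.  -0.5  0.3]
[ 552.4 -279.   131.2] [-0.3  0.5  0.5] 23.3917 165.12519017099441
```

It stopped at about 140 mm of travel and the force is gone. Looking before going on.

Run:
```python
from h import *
import pickle
s=env.read_state()
w=viewer.camera("wrist"); t=viewer.camera("top"); d=viewer.camera("side")
c=np.hstack([cv2.resize(w,(400,300)),cv2.resize(d[130:280,280:480],(400,300))]); e=cv2.resize(t[130:345,390:530],(196,300)); 
cv2.imwrite("pics/push.png",np.vstack([c,np.hstack([e,np.zeros((300,604,3),np.uint8)])]))
```

```text
(no output)
```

View pics/push.png

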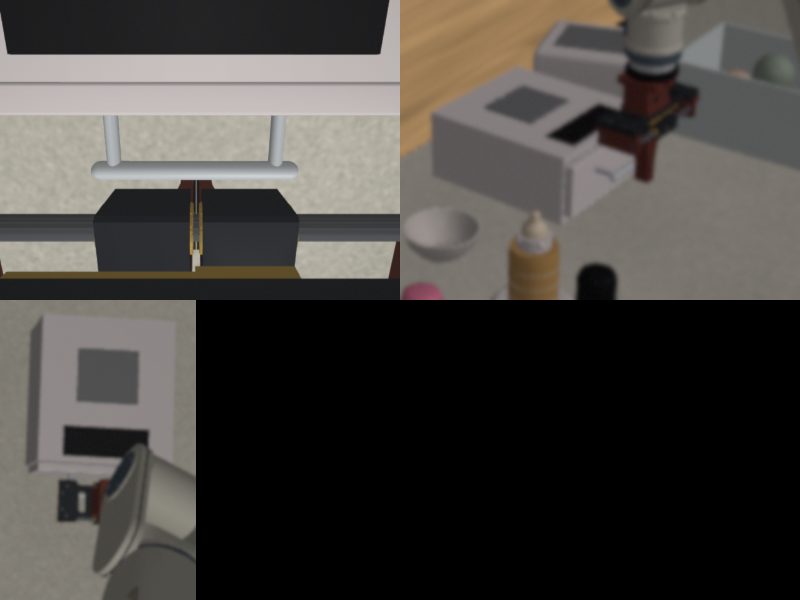

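The drawer looks shut or within a few mm of it: the panel lies below the cabinet edge and the handle is at wrist pixel (312,272). A slow second push will seat it against the stop.

Run:
```python
from h import *
ax=np.array([np.cos(-.043),np.sin(-.043),0])
s=env.read_state(); print("handle",plane("wrist",312,272,72,s))
a=np.array(s["tool_pos"]); a[2]=132
r=env.move_l(list(a+ax*15),rate=12,f_stop=15); s=env.read_state(); print(r,s["tool_pos"],s["force"])
env.hold(.3); s=env.read_state(); print(s["tool_pos"],s["force"])
w=viewer.camera("wrist")
b=np.array(s["tool_pos"])-ax*60; env.move_l(list(b),rate=60); env.move_l([b[0],b[1],330]); env.reach([430,-200,350],down(0)); env.hold(.3)
s=env.read_state(); import pickle; pickle.dump(s,open("F.pkl","wb")); x=viewer.camera("wrist"); d=viewer.camera("side"); print(s["time_s"],s["tool_pos"])
cv2.imwrite("pics/fin_w.png",x);cv2.imwrite("pics/fin.png",np.hstack([cv2.resize(x,(400,300)),cv2.resize(d[140:410,180:480],(333,300))])); cv2.imwrite("pics/fin_side.png",d); cv2.imwrite("pics/fin_top.png",viewer.camera("top"))
```

```text
handle [ 570.5 -279.5   72. ]
True [ 553.4 -278.9  130.8] [-0.5  0.6  0.1]
[ 553.1 -278.8  130.4] [ 0.1 -0.5  0.1]
27.85 [ 430.4 -200.5  349.6]
```

View pics/fin.png

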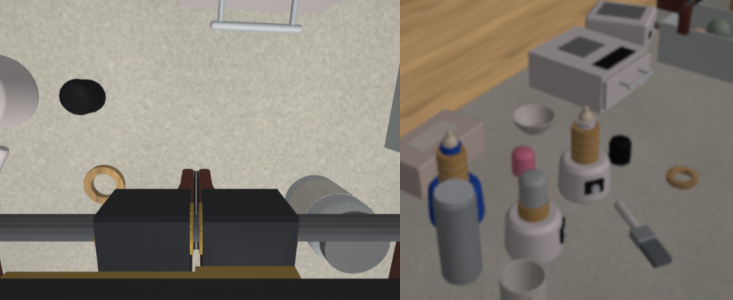

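The second push met a hard stop (15 N) after 0.4 mm, and the handle has travelled 139 mm. That fits the measured opening of 140 mm (cabinet edge 620.5 minus panel 480). One last near look at the seam, plus a check that the bystanders haven't moved.

Run:
```python
from h import *
env.reach([570,-279,350],down(-.043)); env.hold(.3); s=env.read_state(); x=viewer.camera("wrist"); print(s["time_s"],s["tool_pos"])
t0=cv2.imread("pics/top0.png");t1=cv2.imread("pics/fin_top.png");s0=cv2.imread("pics/side0.png");s1=cv2.imread("pics/fin_side.png")
for n,a,b,(u0,u1,v0,v1) in(("bowl",t0,t1,(318,370,180,232)),("tumbler side",s0,s1,(210,256,305,395)),("short cap side",s0,s1,(285,316,290,350)),("tumbler top",t0,t1,(105,170,260,302))):
    d=cv2.absdiff(cv2.GaussianBlur(a,(3,3),0),cv2.GaussianBlur(b,(3,3),0))[v0:v1,u0:u1]; print(n,d.mean(),d.max())
h=x[:320]; cv2.imwrite("pics/seam.png",h)
```

```text
28.9833 [ 569.4 -278.6  350.7]
bowl 2.7720660749506902 5
tumbler side 2.1306763285024153 4
short cap side 2.378853046594982 4
tumbler top 2.5954822954822956 4
```

View pics/seam.png

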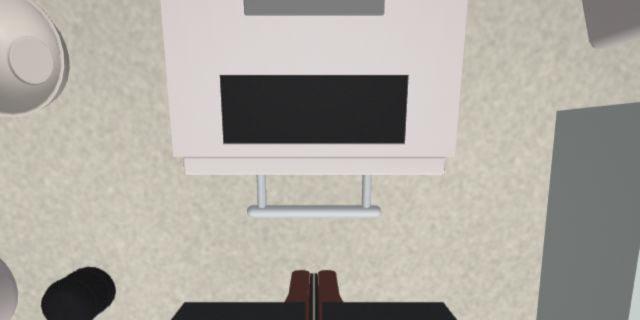

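Run:
```python
from h import *
s=env.read_state()
for n,v,z in(("cab edge",157,110),("panel outer top",174,98),("handle",211,72)): print(n,plane("wrist",314,v,z,s))
import pickle
for f,k,l in(("S.pkl","drawer",[("cab",(328,60),110),("panel outer",(318,250),98),("handle",(316.5,283.5),72)]),("P.pkl",None,[("cab",(315,39),110),("panel outer",(315,247),98),("panel inner",(315,230),98),("handle",(315,280),72)])):
    d=pickle.load(open(f,"rb")); d=d[k] if k else d
    for n,p,z in l: print(f,n,plane("wrist",*p,z,d))
```

```text
cab edge [ 620.2 -281.6  110. ]
panel outer top [ 606. -281.   98.]
handle [ 570.6 -279.5   72. ]
S.pkl cab [ 620.5 -281.8  110. ]
S.pkl panel outer [ 471.6 -274.8   98. ]
S.pkl handle [ 431.4 -273.7   72. ]
P.pkl cab [ 619.9 -282.   110. ]
P.pkl panel outer [ 469.6 -275.7   98. ]
P.pkl panel inner [ 483.6 -276.3   98. ]
P.pkl handle [ 432.1 -274.1   72. ]
```

The panel's front is 14 mm proud of the cabinet, which fits an overlay panel about 14 mm thick lying on the cabinet face. I'll make one firmer finger push (30 N) to rule out a remaining gap, then hand in.

Run:
```python
from h import *
ax=np.array([np.cos(-.043),np.sin(-.043),0]); q=down(-.043)
a=np.array([553.2,-279,132])-ax*30
env.move_l([a[0],a[1],330],rot=q); env.move_l(list(a)); env.hold(.2)
r=env.move_l(list(a+ax*45),rate=20,f_stop=30); s=env.read_state(); print(r,s["tool_pos"],s["force"])
env.hold(.3); s=env.read_state(); print(s["tool_pos"],s["force"])
b=s["tool_pos"]-ax*50; env.move_l(list(b),rate=60); env.move_l([b[0],b[1],330]); env.reach([570,-279,350],q); env.hold(.3)
s=env.read_state(); x=viewer.camera("wrist"); cv2.imwrite("pics/seam2.png",x)
g=cv2.cvtColor(x,cv2.COLOR_BGR2GRAY).astype(int)
o=cv2.cvtColor(cv2.imread("pics/seam.png"),cv2.COLOR_BGR2GRAY).astype(int)
for n,i in(("old",o),("new",g)):
    c=i[140:225,290:340].mean(1); d=np.abs(np.diff(c)); print(n,[(140+k,round(d[k])) for k in np.argsort(-d)[:7]])
print(s["time_s"],s["tool_pos"])
```

```text
True [ 553.5 -278.9  131.5] [-0.5  0.1 -0.4]
[ 553.3 -278.8  131.1] [-0.  -0.3  0.3]
old [(np.int64(143), 72), (np.int64(142), 60), (np.int64(204), 31), (np.int64(144), 30), (np.int64(156), 22), (np.int64(174), 18), (np.int64(209), 17)]
new [(np.int64(142), 71), (np.int64(143), 51), (np.int64(141), 44), (np.int64(204), 40), (np.int64(173), 23), (np.int64(157), 19), (np.int64(209), 17)]
36.2 [ 569.2 -279.   349.6]
```

A 30 N push stops at the same place, so this is the end stop and the drawer is shut. Signing off.

```bash
python3 -c "
from h import *
print(workorder.sign_off(), env.read_state()['time_s'])"
```

```text
the job is handed in; nothing more can be done
the job is handed in; nothing more can be done
```

The job is done and handed in, at about 36 s on the robot's clock (limit 64 s). I pulled the tall bottle's cap straight up, stood it mouth down in the drawer, let go, and pushed the drawer shut by its handle.

**Last checks:**
- **Cap:** a view before the push showed it upright on the drawer floor, clear of the walls. It touched down at z = 107.1 mm, against 107 expected. It is out of sight now that the drawer is shut.
- **Drawer:** pushes at 14, 15 and 30 N all stopped within 0.5 mm of the same place. The handle travelled 139 mm, against about 140 mm of measured opening.
- **Bystanders:** before-and-after pictures taken after the second push show the bowl, the tumbler and the short bottle's cap unmoved. I did not repeat this after the last push.

**Doubtful points:**
- **Drawer front:** it stands about 14 mm proud of the cabinet's upper edge. I took this as the thickness of a panel that closes against the cabinet face, because the stop is hard and the travel agrees.
- **Push force:** by the time I read the state after each stop, the wrist force was already near zero. The push forces above are therefore the stop thresholds that tripped, not separate readings.

I viewed 10 pictures, several of them composites.

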